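Turn the jar carousel to the arrow and set its brake

TASK

Push on the blue spokes of the jar carousel with a fingertip to turn it, either way round, until the red-lidded jar stands right in front of the yellow arrow and stays there. Then push the red brake lever with a fingertip fully over to its end stop, which brings its rubber shoe up to the turntable's edge, with the red jar still at the arrow. Do not touch, lift or carry the jars, and leave the other things on the bench alone.

Things in the scene. Friction and masses are not known exactly. Their poses are not given: they have to be found in the camera images.
- carousel_axis (a point): point on the carousel's vertical axis, at the height of the turntable's top (30 mm above the bench). The turntable is a plywood disc 250 mm across on a fixed steel foot. The jars on it end 95 mm above the bench. Above them, on an aluminium post, sits a black hub 52 mm across (top 148 mm above the bench) with four level blue spokes, midway between the jars seen from above
- spoke_tip (a point): outer end of one of the four blue spokes, on its centre line, 130 mm from the axis, 135 mm above the bench; turns with the carousel. The other spokes are 90, 180 and 270 degrees round from it. Each is a level bar 14 mm wide and 20 mm high (125 to 145 mm above the bench), from the hub out to 130 mm
- carousel (a joint): angle of the turntable with spokes and jars, rad, 0 at the start, grows anticlockwise seen from above; turns freely both ways (stops at +-7 rad) with a light drag (about 0.07 N m, under 2 N at a spoke) and stays where it is left
- arrow_spot (a point): the point on the turntable's top, 90 mm from the axis, at which the yellow arrow points: the red jar's centre belongs over it. The arrow is a fixed yellow cone 50 mm long on a low yellow foot beside the turntable, 140 to 197 mm from the axis on the same line as this point, at most 56 mm tall, its point towards the axis
- brake (a joint): angle of the red brake lever, rad: about 0 to 0.15 at the start (released), 0.75 at its end stop (braked); grows as the lever turns clockwise seen from above; drag about 0.06 N m, stays where it is left. Setting it does not turn the turntable
- brake_pivot (a point): point on the brake lever's vertical pivot, at the lever's mid height, 105 mm above the bench, 165 mm from the carousel's axis. The lever's grey post below it is 26 mm thick; a 50 mm wide, 10 mm high steel foot joins it to the carousel's foot
- brake_tip (a point): free end of the red brake lever on its centre line, 105 mm from its pivot and at the same height (105 mm above the bench). The lever is a level bar 14 mm wide and 20 mm high (95 to 115 mm above the bench) that points away from the carousel
- jar_red: loose glass jar of screws with a red lid, 52 mm across, 65 mm tall, 0.1 to 0.21 kg; origin at the centre of its underside, z up. One of four jars of the same size; each stands on the turntable between four 16 mm tall steel pegs, its centre 90 mm from the axis. Which jar has which place varies. This is the jar to bring to the arrow
- jar_blue: loose glass jar of screws with a blue lid, 52 mm across, 65 mm tall, 0.1 to 0.21 kg; origin at the centre of its underside, z up. One of four jars of the same size; each stands on the turntable between four 16 mm tall steel pegs, its centre 90 mm from the axis. Which jar has which place varies
- jar_white: loose glass jar of screws with a white lid, 52 mm across, 65 mm tall, 0.1 to 0.21 kg; origin at the centre of its underside, z up. One of four jars of the same size; each stands on the turntable between four 16 mm tall steel pegs, its centre 90 mm from the axis. Which jar has which place varies
- jar_green: loose glass jar of screws with a green lid, 52 mm across, 65 mm tall, 0.1 to 0.21 kg; origin at the centre of its underside, z up. One of four jars of the same size; each stands on the turntable between four 16 mm tall steel pegs, its centre 90 mm from the axis. Which jar has which place varies
- wrench: loose steel wrench lying on the bench beyond the carousel; bystander
- screwdriver: loose screwdriver lying on the bench to the left; bystander
- tape_roll: loose blue roll of tape, 90 mm across, 25 mm tall, to the left; bystander
- spray_can: loose orange spray can, 60 mm across, 170 mm tall, standing to the right; origin at the centre of its underside; bystander
- screw_tray: loose grey open tray, 100 x 140 x 40 mm, far right; bystander
Mind the look-alikes: they are no part of the job. Of the things shaped like the part that bears arrow_spot, the yellow one is meant.

How it is judged:
By the outcome, as a careful person would: the job done as asked, in the order asked, and still so for the second after the job is handed in, with the robot touching nothing.
It also fails if it takes over 54 s, if anything falls off the work surface, if the arm or the gripper's body presses on something with over 40 N, if the wrist force passes 120 N, or if a joint passes its speed limit or range.

ROBOT

A 6-joint arm with a two-finger parallel gripper is mounted at the origin on the work surface. World frame = base frame: x ahead of the robot, y to its left, z up, the work surface at z = 0. Lengths are in m, angles in degrees, forces in N, time in s.
With the tool pointing down it reaches from about 0.35 to 0.875 m from the base axis. Payload 4.2 kg.
Tool frame: the origin (TCP) lies at the centre of the arm's flange, where the gripper is bolted on; the fingertips stand 182 mm ahead of it and the grasp point (between the pads) lies 164 mm ahead of it (r.nose_length is the distance from the TCP to the fingertips, in m); z points along the fingers, y is the line along which they close (so a half turn about z gives the same grasp; the last joint's range is limited). The gripper opens to 87 mm and grips with 3 to 60 N. Pads are 19 mm wide; open, the fingers measure 117 mm over their backs; the gripper's body (75 mm by 190 mm) begins 51 mm behind the grasp point.
Start: joints at [85.692, 22.042, 0.453, 0, -68.411, -14.817], TCP at [0.205, 0.59, 0.405] pointing down, gripper open.
Joint ranges: [-179.83, 179.83], [-69.29, 118.12], [-61.27, 80.66], [-181.25, 117.63], [-171.15, -9.14], [-177.46, 177.46]. Speed limits (degrees/s): [159.86, 159.86, 180, 180, 180, 180].

INTERFACE

Orientations are given as a 3x3 rotation matrix whose columns are the frame's x, y, z axes.
In Python, from station import r, vision gives the robot as it stands. The module is installed in compiled form; this text tells all that it offers.
- The arm moves only by the shell command python3 -m creep 'ROWS'. ROWS is JSON, a list of rows, each a list of 7 numbers: the opening, from -1 (shut) to 1 (fully open), then the shift along the tool's x, y, z in mm, then the turn, a rotation vector about the tool's x, y, z in degrees. A call has 1 to 8 rows; each row is the pose to reach, as a shift and turn from the pose commanded when the call began, along the tool's axes at that moment; what a row does not reach only later rows make up. A row lasts 1/12 s, in which the tool goes at most 41.7 mm and 7.16 degrees, less where a joint would pass 70% of its speed; a pose out of reach is approached as far as the arm can. A call with a gripper value outside its range is refused whole. The fingers move at their own pace and stop on an object; the grip force is fixed at half the most. Time passes only in rows, so rows that repeat a pose let the fingers close. It gives the time, the measured TCP pose, the force, the opening and the grip force at its end, in the units of the state.
- r.sense(): the state, without advancing time (a new reading comes with each control period).
- vision.capture(name): name is "side" or "top" or "wrist"; returns (picture, depth): 400x640x3 uint8, red, green, blue; 400x640 float32, m along the optical axis (not along the pixel's ray), 0 where there is no reading.
- vision.camera_model(name): a dict with "vertical_fov" (degrees; the focal length in pixels is half the picture's height over the tangent of half this angle, whatever the lens; pixels are square), "cx", "cy" (the principal point, pixels), "distortion" ([k1, k2, p1, p2, k3] as OpenCV has them; the pictures are not rectified), "extrinsics" (4x4, takes a point from camera to world coordinates); the wrist camera has in their place "mount" (4x4, takes a point from camera to tool coordinates, whose origin is the TCP and whose axes are the flange's). Camera axes: x right, y down, z forward; pixel columns grow to the right and rows downward; lengths in m; the calibration is good to about 2 mm. A picture is of the moment at which its call begins: read the wrist's pose just before it. camera_model takes no time and is no camera call.
- r.finish_job(): hands the job in; it is judged then, once.
Trained networks look in the newest picture that a camera, given by its name, has taken for a name from the list of things; names that differ only in an ending like _2 or _b are one class to them, and where a whole thing is asked for, a point or a joint stands for the part that bears it (a point fixed in the world has none). Each returns a list of dicts, best first, with "conf" (0 to 1); they miss things now and then, are a little off and sometimes report something else, mostly with a low value. They report only what shows in the picture. A call takes as long as a camera call. They do not tell look-alikes from the thing itself.
- vision.find_in(camera, thing): "uv" ([column, row] in pixels, amid what is visible of it).
- vision.cut_out(camera, thing): "region" (400x640 bool, what is visible of it) and "uv" ([column, row] in pixels, amid what is visible of it).
The state is a dict: "time_s": time; "joints": joint angles; "joint_velocities": joint speeds; "effort": joint torques, N m; "tcp_pos": TCP position; "ee_rot": TCP orientation; "wrist_force": force on the tool from outside, world axes, zero at the start; "moment": the same for the moment, N m; "gripper_width": opening from 0.0 (shut) to 1.0 (fully open); "gripper_force": force on a finger pad.
Only numpy, scipy, OpenCV 4.12 (cv2) and the standard library are available. Lean on these libraries where they do the work, as an engineer would, in place of code of your own. Each camera call takes 0.05 s, during which the arm holds its last target. There are 200 camera calls.

## Working session

There is one attempt and no reset: what is moved stays moved. The work goes in short steps, Python scripts to look and compute and a shell command to move; the robot and the scene stay as the last step left them, time stands still between calls to the robot, and variables do not carry over. Pictures are saved under pics/ and viewed, at most 10 in all, crops included, and the job is handed in when it is done.

```bash
mkdir -p pics
cat > h.py <<'E'
import numpy as np, cv2
from station import r, vision
def cam(n):
    m=vision.camera_model(n); f=200/np.tan(np.radians(m["vertical_fov"])/2)
    K=np.array([[f,0,m["cx"]],[0,f,m["cy"]],[0,0,1]]); D=np.array(m["distortion"],float)
    if "extrinsics" in m: T=np.array(m["extrinsics"])
    else:
        s=r.sense(); B=np.eye(4); B[:3,:3]=s["ee_rot"]; B[:3,3]=s["tcp_pos"]; T=B@np.array(m["mount"])
    return K,D,T
def rays(n,uv,C=None):
    K,D,T=C or cam(n); p=cv2.undistortPoints(np.array(uv,float).reshape(-1,1,2),K,D)[:,0]
    return T, np.c_[p,np.ones(len(p))]
def at_z(n,uv,z):
    T,d=rays(n,uv); w=d@T[:3,:3].T; o=T[:3,3]; return o+w*((z-o[2])/w[:,2])[:,None]
def at_depth(n,uv,dep):
    T,d=rays(n,uv); return (d*np.array(dep)[:,None])@T[:3,:3].T+T[:3,3]
def shot(n,fn=None):
    p,d=vision.capture(n)
    if fn: cv2.imwrite("pics/"+fn,cv2.cvtColor(p,cv2.COLOR_RGB2BGR))
    return p,d
E
python3 - <<'E'
from h import *
for n in("top","side"):
    p,d=shot(n,n+"1.png")
    for t in("carousel_axis","spoke_tip","brake_tip","brake_pivot","jar_red","arrow_spot"):
        L=vision.find_in(n,t)[:4]
        for q in L:
            u,v=map(int,q["uv"]); print(n,t,round(q["conf"],2),u,v,at_depth(n,[[u,v]],[d[v,u]]).round(3))
s=r.sense();print(s["tcp_pos"],np.round(s["ee_rot"],3),s["time_s"],s["gripper_width"])
E
```

```text
top carousel_axis 0.73 285 136 [[ 0.784  0.078 -0.001]]
top spoke_tip 0.8 339 188 [[ 0.565 -0.116  0.146]]
top brake_tip 0.63 287 202 [[0.52  0.06  0.113]]
top brake_tip 0.46 417 161 [[ 0.687 -0.42   0.017]]
top brake_pivot 0.73 337 193 [[ 0.55  -0.11   0.134]]
top jar_red 0.46 358 204 [[ 0.517 -0.187  0.091]]
top arrow_spot 0.72 359 266 [[ 0.299 -0.194  0.048]]
top arrow_spot 0.58 407 201 [[ 0.537 -0.382  0.005]]
top arrow_spot 0.46 328 236 [[ 0.405 -0.084  0.047]]
top arrow_spot 0.42 286 201 [[0.533 0.07  0.016]]
side carousel_axis 0.71 336 240 [[ 0.554 -0.139  0.063]]
side spoke_tip 0.96 341 244 [[ 0.566 -0.146  0.049]]
side brake_tip 0.67 296 193 [[0.515 0.059 0.112]]
side brake_pivot 0.73 334 241 [[ 0.55  -0.135  0.057]]
side brake_pivot 0.66 435 307 [[ 0.685 -0.416  0.015]]
side jar_red 0.76 329 258 [[ 0.493 -0.217  0.085]]
side arrow_spot 0.86 368 321 [[ 0.516 -0.381  0.013]]
side arrow_spot 0.69 254 292 [[ 0.294 -0.203  0.039]]
side arrow_spot 0.52 277 256 [[ 0.391 -0.098  0.031]]
[0.20473846 0.59047934 0.40477614] [[ 0.945 -0.328 -0.   ]
 [-0.328 -0.945  0.   ]
 [-0.    -0.    -1.   ]] 0.7 0.998258698985629
```

Run:
```python
import cv2
a=cv2.imread("pics/top1.png")[110:310,230:450];b=cv2.imread("pics/side1.png")[130:350,200:460]
cv2.imwrite("pics/t1c.png",cv2.resize(a,None,fx=3,fy=3,interpolation=2)[:600,:800]);cv2.imwrite("pics/s1c.png",cv2.resize(b,None,fx=2.7,fy=2.7,interpolation=2)[:600])
```

```text
(no output)
```

View pics/t1c.png

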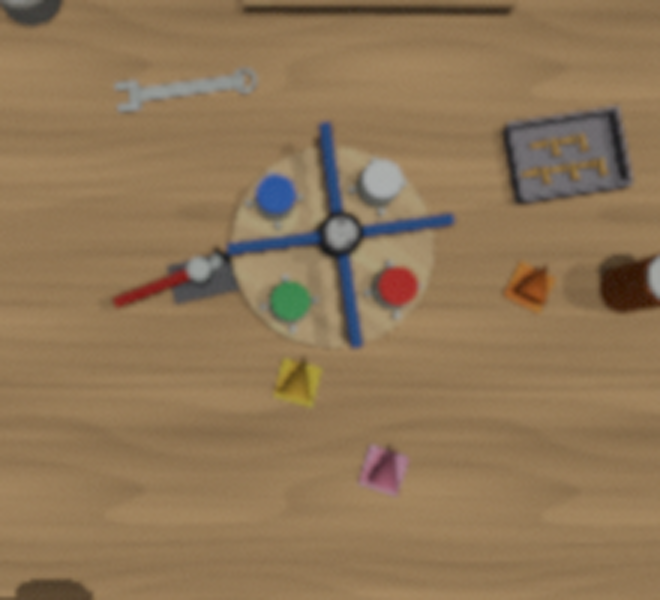

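View pics/s1c.png

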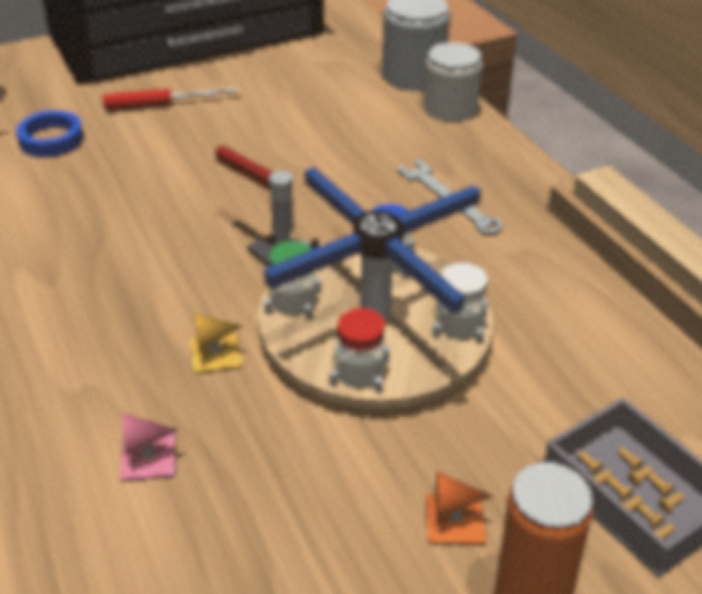

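The top crop shows three arrow cones, given here as full-picture pixels: yellow (329,237), pink (358,267) and orange (407,206). The task asks for yellow. It points up to the hub at (344,188), and the crop confirms it stands beside the turntable's edge. The red lid is at (363,205). The red lever runs from about (296,200) to (269,210). Next I'll measure these properly.

```bash
cat > m.py <<'E'
from h import *
def seg(n,p,kind,box):
    h=cv2.cvtColor(p,cv2.COLOR_RGB2HSV); H,S,V=[h[...,i].astype(int) for i in range(3)]
    m={"red":((H<6)|(H>172))&(S>150)&(V>60),"yellow":(H>20)&(H<33)&(S>150)&(V>70),"blue":(H>105)&(H<125)&(S>120)}[kind]
    k=np.zeros_like(m); x0,y0,x1,y1=box; k[y0:y1,x0:x1]=1; m=m&k
    c,l,st,ce=cv2.connectedComponentsWithStats(m.astype(np.uint8))
    return [(st[i,4],ce[i].round(1),l==i) for i in np.argsort(-st[:,4]) if i and st[i,4]>15]
E
python3 - <<'E'
from m import *
for n,b in(("top",(255,140,400,260)),("side",(200,120,400,330))):
    p=cv2.cvtColor(cv2.imread(f"pics/{n}1.png"),cv2.COLOR_BGR2RGB)
    for k,zs in(("red",(.095,.105)),("yellow",(.03,)),("blue",(.145,))):
        for a,c,m in seg(n,p,k,b)[:5]:
            ys,xs=np.nonzero(m); e=[xs.argmin(),xs.argmax(),ys.argmin(),ys.argmax()]
            print(n,k,a,c,[at_z(n,[c],z)[0].round(3).tolist() for z in zs],[(int(xs[i]),int(ys[i])) for i in e])
print("hub",at_z("top",[[343.7,187.7]],.148)," side",at_z("side",[[200+379/2.7,130+226/2.7]],.148))
print("pivot top",at_z("top",[[230+199/3,110+268/3]],.117),"side",at_z("side",[[200+281/2.7,130+177/2.7]],.117))
print("disc",[at_z("top",[[230+a/3,110+b/3]],.03)[0].round(3) for a,b in((231,245),(435,240),(330,146),(335,347))])
E
```

```text
top red 118 [362.2 204.9] [[0.513, -0.201, 0.095], [0.512, -0.2, 0.105]] [(356, 204), (368, 203), (362, 199), (359, 210)]
top red 78 [280.2 205.8] [[0.508, 0.085, 0.095], [0.508, 0.084, 0.105]] [(268, 210), (291, 201), (288, 201), (269, 211)]
top yellow 160 [328.7 236.9] [[0.402, -0.088, 0.03]] [(322, 237), (336, 233), (324, 230), (331, 244)]
top blue 114 [321.4 174.5] [[0.611, -0.057, 0.145]] [(316, 173), (327, 173), (319, 169), (320, 180)]
top blue 80 [346.  209.6] [[0.493, -0.14, 0.145]] [(343, 195), (349, 221), (343, 195), (348, 224)]
top blue 78 [339.5 165.6] [[0.642, -0.118, 0.145]] [(337, 153), (342, 174), (338, 152), (341, 180)]
top blue 69 [321.9 190.6] [[0.556, -0.059, 0.145]] [(307, 192), (336, 188), (333, 188), (307, 193)]
top blue 64 [365.4 184.7] [[0.577, -0.206, 0.145]] [(351, 186), (379, 182), (377, 182), (351, 187)]
side red 195 [333.1 250.9] [[0.51, -0.207, 0.095], [0.505, -0.217, 0.105]] [(325, 250), (341, 248), (332, 244), (332, 258)]
side red 124 [250.2 166.2] [[0.443, 0.311, 0.095], [0.438, 0.293, 0.105]] [(238, 166), (262, 164), (258, 163), (240, 169)]
side red
[... 337 characters left out ...]
206.3] [[0.626, -0.121, 0.145]] [(340, 207), (375, 200), (374, 200), (349, 211)]
side blue 89 [356.3 229.4] [[0.574, -0.209, 0.145]] [(345, 219), (370, 240), (345, 219), (367, 240)]
side blue 88 [314.8 224.5] [[0.487, -0.145, 0.145]] [(300, 229), (332, 218), (329, 218), (300, 231)]
side blue 48 [323.4 201.2] [[0.552, -0.059, 0.145]] [(315, 194), (332, 208), (315, 194), (330, 208)]
hub [[ 0.56621243 -0.1320541   0.148     ]]  side [[ 0.56647001 -0.13537499  0.148     ]]
pivot top [[0.52913564 0.02789417 0.117     ]] side [[0.52966139 0.0291315  0.117     ]]
disc [array([ 0.567, -0.008,  0.03 ]), array([ 0.574, -0.258,  0.03 ]), array([ 0.691, -0.13 ,  0.03 ]), array([ 0.443, -0.135,  0.03 ])]
```

```bash
cat > d.py <<'E'
import sys
from h import *
def go(x,y,ztip):
    s=r.sense(); t=np.array([x,y,ztip+r.nose_length])-s["tcp_pos"]; return (np.array(s["ee_rot"]).T@t*1000).round(0)
if __name__=="__main__":
    a=list(map(float,sys.argv[1:]))
    for i in range(0,len(a),3): print(a[i:i+3],go(*a[i:i+3]))
E
python3 d.py .44 .28 .25 .42 -.10 .27; python3 -c "
from h import *
print(np.round(vision.camera_model('wrist')['mount'],3),vision.camera_model('wrist')['vertical_fov'],vision.camera_model('wrist')['distortion'])"
```

```text
[0.44, 0.28, 0.25] [324. 216. -27.]
[0.42, -0.1, 0.27] [430. 582. -47.]
[[ 0.001 -0.956 -0.292  0.079]
 [ 1.     0.001  0.    -0.   ]
 [ 0.    -0.292  0.956  0.02 ]
 [ 0.     0.     0.     1.   ]] 67.82694163138501 [-0.01913076  0.          0.          0.          0.        ]
```

```bash
python3 d.py .47 -.02 .30; python3 -m creep '[[-1,40,27,0,0,0,0],[-1,80,54,0,0,0,0],[-1,120,80,-10,0,0,0],[-1,160,107,-15,0,0,0],[-1,200,133,-20,0,0,0],[-1,240,160,-27,0,0,0],[-1,280,187,-27,0,0,0],[-1,310,210,-27,0,0,0]]'; python3 d.py .47 -.02 .30
```

```text
[0.47, -0.02, 0.3] [451. 490. -77.]
time_s: 1.37
tcp_pos: [0.4049, 0.3236, 0.4313]
ee_rot: [[0.945, -0.327, 0.001], [-0.327, -0.945, 0.001], [0.001, -0.002, -1.0]]
wrist_force: [1.1, 0.1, -0.0]
gripper_width: 0.476
gripper_force: 0.0
[0.47, -0.02, 0.3] [174. 303. -51.]
```

```bash
python3 -m creep '[[-1,18,36,-6,0,0,0],[-1,36,72,-12,0,0,0],[-1,54,108,-18,0,0,0],[-1,72,144,-25,0,0,0],[-1,90,180,-32,0,0,0],[-1,108,215,-38,0,0,0],[-1,126,250,-44,0,0,0],[-1,141,280,-50,0,0,0]]';python3 -m creep '[[-1,0,0,0,0,0,0],[-1,0,0,0,0,0,0]]'
python3 - <<'E'
from h import *
p,d=shot("wrist","w1.png"); np.save("w1d.npy",d); C=cam("wrist"); np.savez("w1c.npz",*C)
E
```

```text
time_s: 2.03
tcp_pos: [0.4451, 0.0123, 0.4812]
ee_rot: [[0.945, -0.328, 0.001], [-0.328, -0.945, 0.0], [0.001, -0.001, -1.0]]
wrist_force: [1.5, -0.1, 0.2]
gripper_width: 0.008
gripper_force: 0.0
time_s: 2.2
tcp_pos: [0.4455, 0.013, 0.4808]
ee_rot: [[0.944, -0.331, 0.001], [-0.331, -0.944, 0.001], [0.001, -0.001, -1.0]]
wrist_force: [-0.6, -0.3, 0.1]
gripper_width: 0.007
gripper_force: 0.0
```

View pics/w1.png

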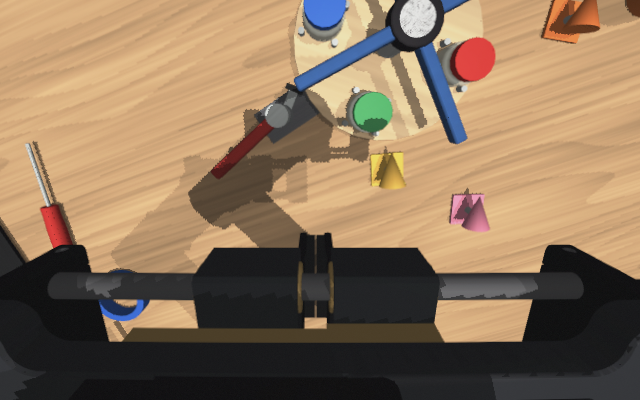

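The wrist view shows the hub at (415,18), red lid (470,60), near spoke tip (457,140), yellow arrow (388,170), pivot (277,115) and lever tip (214,176). I'll measure with its depth.

```bash
cat > w.py <<'E'
from m import *
def cloud(d,C):
    v,u=np.mgrid[0:400,0:640]; T,q=rays("wrist",np.c_[u.ravel(),v.ravel()],C)
    return ((q*d.ravel()[:,None])@T[:3,:3].T+T[:3,3]).reshape(400,640,3)
def circ(P,rad):
    from scipy.optimize import least_squares
    return least_squares(lambda c:np.maximum(np.hypot(*(P-c).T)-rad,0)*1,P.mean(0)).x
ang=lambda v:np.degrees(np.arctan2(v[1],v[0]))
E
python3 - <<'E'
from w import *
p=cv2.cvtColor(cv2.imread("pics/w1.png"),cv2.COLOR_BGR2RGB); d=np.load("w1d.npy"); z=np.load("w1c.npz"); C=[z[k] for k in z.files]
W=cloud(d,C)
for name,kind,box in(("redlid","red",(430,20,510,100)),("yel","yellow",(360,140,420,200)),("spokeN","blue",(410,30,480,150)),("spokeL","blue",(285,20,400,100)),("lever","red",(190,110,275,190))):
    for a,c,m in seg("wrist",p,kind,box)[:2]:
        if a<150: continue
        P=W[m]; P=P[P[:,2]>-.02]
        zt=np.percentile(P[:,2],90); Q=P[abs(P[:,2]-zt)<.004]
        rc=cv2.minAreaRect((Q[:,:2]*1000).astype(np.float32))
        print(name,a,c,"ztop",zt.round(3),"mean",Q.mean(0).round(4),"rect",np.round(rc[0],1),np.round(rc[1],1),round(rc[2],1))
        if name=="yel":
            L=P[P[:,2]<.012]; rc=cv2.minAreaRect((L[:,:2]*1000).astype(np.float32)); print(" foot",len(L),rc,np.percentile(P[:,2],[2,20,50,98]).round(3))
            H=P[P[:,2]>.016]; print(" cone mean",H.mean(0).round(4)); 
            for i in(H[:,0].argmax(),P[:,2].argmax()):print(H[i] if i<len(H) else P[i])
        if name=="redlid": print(" circ",cv2.minEnclosingCircle((Q[:,:2]*1000).astype(np.float32)))
u,v=415,18; hb=W[0:50,385:445].reshape(-1,3); Q=hb[(hb[:,2]>.1465)]; print("hub",len(Q),cv2.minEnclosingCircle((Q[:,:2]*1000).astype(np.float32)),Q[:,2].mean())
g=W[80:150,225:300].reshape(-1,3); pv=g[g[:,2]>.119]; print("pivot top",len(pv),pv.mean(0) if len(pv) else np.percentile(g[:,2],99))
E
```

```text
redlid 1513 [472.7  59.3] ztop 0.095 mean [ 0.5137 -0.2     0.094 ] rect [ 513.2 -200.5] [45.3 44.9] 78.6
 circ ((513.7035522460938, -200.4154510498047), 23.43594741821289)
spokeN 1780 [440.6  92.3] ztop 0.145 mean [ 0.4939 -0.1382  0.1438] rect [ 491.4 -138.9] [103.8  13.7] 7.7
spokeL 1607 [344.7  58.5] ztop 0.145 mean [ 0.5562 -0.0538  0.1438] rect [556.1 -52.6] [ 13.9 104.8] 8.3
spokeL 236 [323.6  23.6] ztop 0.095 mean [ 0.6032 -0.051   0.0937] rect [602.7 -51. ] [34.   7.9] 70.8
lever 887 [241.3 149.2] ztop 0.115 mean [0.5069 0.0839 0.1141] rect [506.6  84.9] [13.4 90.4] 22.4
hub 1578 ((546.5880126953125, -82.31552124023438), 75.21443176269531) 0.15056971588924503
pivot top 84 [ 0.53701106 -0.00382487  0.26612085]
```

Run:
```python
from w import *
p=cv2.cvtColor(cv2.imread("pics/w1.png"),cv2.COLOR_BGR2RGB); d=np.load("w1d.npy"); z=np.load("w1c.npz"); C=[z[k] for k in z.files]
W=cloud(d,C); h=cv2.cvtColor(p,cv2.COLOR_RGB2HSV).astype(int)
print(h[160,376],h[178,390],h[170,350],h[165,400])
m=np.zeros((400,640),bool); m[145:195,362:415]=1; m&=(h[...,1]>170)
P=W[m]; print(m.sum(),np.percentile(P[:,2],[1,20,50,80,99]).round(3))
A=np.array([.568,-.129])
L=P[P[:,2]<.012]; rc=cv2.minAreaRect((L[:,:2]*1000).astype(np.float32)); print("foot",len(L),rc,"ang",ang(np.array(rc[0])/1000-A))
H=P[P[:,2]>.014]; R=np.hypot(*(H[:,:2]-A).T); print("cone mean",H.mean(0).round(4),ang(H.mean(0)[:2]-A),"r",R.min(),R.max())
for a,b in((.138,.150),(.15,.16),(.16,.17),(.17,.18),(.18,.2)):
    q=H[(R>a)&(R<b)]; 
    if len(q): t=[ang(x[:2]-A)%360 for x in q]; print(a,len(q),np.min(t),np.max(t),"mid",(np.min(t)+np.max(t))/2)
```

```text
[ 26 147 237] [ 20 161 196] [ 16 104 198] [ 25 148 237]Traceback (most recent call last):
  File "<stdin>", line 6, in <module>
    return _quantile_unchecked(
        a, q, axis, out, overwrite_input, method, keepdims, weights)
    return _ureduce(a,
                    func=_quantile_ureduce_func,
    ...<5 lines>...
                    overwrite_input=overwrite_input,
                    method=method)
    r = func(a, **kwargs)
    result = _quantile(arr,
                       quantiles=q,
    ...<2 lines>...
                       out=out,
                       weights=wgt)
    slices_having_nans = np.isnan(arr[-1, ...])
                                  ~~~^^^^^^^^^
IndexError: index -1 is out of bounds for axis 0 with size 0
```

```bash
python3 - <<'E'
from w import *
p=cv2.cvtColor(cv2.imread("pics/w1.png"),cv2.COLOR_BGR2RGB); d=np.load("w1d.npy"); z=np.load("w1c.npz"); C=[z[k] for k in z.files]
W=cloud(d,C); h=cv2.cvtColor(p,cv2.COLOR_RGB2HSV).astype(int)
m=np.zeros((400,640),bool); m[145:195,362:415]=1; m&=(h[...,1]>130)&(h[...,0]>17)
P=W[m]; print(m.sum(),np.percentile(P[:,2],[1,20,50,80,99]).round(3))
A=np.array([.568,-.129])
L=P[P[:,2]<.012]; rc=cv2.minAreaRect((L[:,:2]*1000).astype(np.float32)); print("foot",len(L),rc,"ang",ang(np.array(rc[0])/1000-A))
H=P[P[:,2]>.014]; R=np.hypot(*(H[:,:2]-A).T); print("cone mean",H.mean(0).round(4),ang(H.mean(0)[:2]-A),"r",R.min(),R.max())
for a,b in((.138,.150),(.15,.16),(.16,.17),(.17,.18),(.18,.2)):
    q=H[(R>a)&(R<b)]; 
    if len(q): t=[ang(x[:2]-A)%360 for x in q]; print(a,len(q),np.min(t),np.max(t),"mid",(np.min(t)+np.max(t))/2)
E
python3 d.py .468 -.195 .30 .468 -.195 .118
```

```text
1140 [-0.     0.005  0.007  0.047  0.055]
foot 596 ((400.4332275390625, -87.67001342773438), (50.10249328613281, 49.55379104614258), 75.93638610839844) ang 166.14466400544063
cone mean [ 0.4009 -0.0843  0.0508] 165.02535667431394 r 0.1264887300701576 0.19139667827925738
0.138 17 165.14850015432492 167.24595992205204 mid 166.19723003818848
0.15 61 163.64485224686032 168.6472557434055 mid 166.14605399513292
0.16 104 162.60735744811174 169.6151467053567 mid 166.11125207673422
0.17 144 161.5509380953241 170.34703991506709 mid 165.94898900519559
0.18 211 160.47216265538944 171.31127020550994 mid 165.8917164304497
[0.468, -0.195, 0.3] [ 90. 190.  -2.]
[0.468, -0.195, 0.118] [ 90. 190. 180.]
```

```bash
python3 d.py .473 -.184 .119;  python3 -m creep '[[-1,16,31,0,0,0,0],[-1,32,62,0,0,0,0],[-1,48,92,0,0,0,0],[-1,64,122,0,0,0,0],[-1,78,150,20,0,0,0],[-1,91,176,50,0,0,0],[-1,91,176,80,0,0,0],[-1,91,176,80,0,0,0]]'; python3 d.py .473 -.184 .119
```

```text
[0.473, -0.184, 0.119] [ 91. 178. 179.]
time_s: 2.92
tcp_pos: [0.4726, -0.1811, 0.3937]
ee_rot: [[0.944, -0.329, -0.014], [-0.329, -0.944, 0.003], [-0.014, 0.001, -1.0]]
wrist_force: [-0.5, 0.3, -1.5]
gripper_width: 0.009
gripper_force: 0.0
[0.473, -0.184, 0.119] [ 3.  2. 93.]
```

```bash
python3 -m creep '[[-1,0,1,30,0,0,0],[-1,0,1,60,0,0,0],[-1,0,1,85,0,0,0],[-1,0,1,98,0,0,0],[-1,0,1,98,0,0,0]]'
cat > arc.py <<'E'
import sys
from h import *
rad,*ph=map(float,sys.argv[1:]); s=r.sense(); A=np.array([.568,-.129])
for f in ph:
    a=np.radians(f); t=np.r_[A+rad*np.array([np.cos(a),np.sin(a)])-s["tcp_pos"][:2],0]
    print(f,(np.array(s["ee_rot"]).T@t*1000).round(1)[:2])
print(np.round(s["tcp_pos"],4), s["tcp_pos"][2]-r.nose_length, "now",np.degrees(np.arctan2(s["tcp_pos"][1]-A[1],s["tcp_pos"][0]-A[0])))
E
python3 arc.py .107 $(seq 210 -3 142)
```

```text
time_s: 3.33
tcp_pos: [0.4736, -0.1807, 0.3006]
ee_rot: [[0.946, -0.325, -0.005], [-0.325, -0.946, 0.001], [-0.005, 0.001, -1.0]]
wrist_force: [0.3, 0.1, 0.5]
gripper_width: 0.002
gripper_force: 0.0
210.0 [2.2 1.1]
207.0 [-1.9 -2.7]
204.0 [-5.8 -6.7]
201.0 [ -9.5 -10.8]
198.0 [-13.  -15.2]
195.0 [-16.3 -19.8]
192.0 [-19.3 -24.5]
189.0 [-22.  -29.4]
186.0 [-24.5 -34.4]
183.0 [-26.7 -39.6]
180.0 [-28.7 -44.8]
177.0 [-30.4 -50.1]
174.0 [-31.8 -55.6]
171.0 [-32.9 -61.1]
168.0 [-33.7 -66.6]
165.0 [-34.3 -72.2]
162.0 [-34.5 -77.8]
159.0 [-34.4 -83.4]
156.0 [-34.1 -89. ]
153.0 [-33.5 -94.5]
150.0 [ -32.5 -100.1]
147.0 [ -31.3 -105.5]
144.0 [ -29.8 -110.9]
[ 0.4736 -0.1807  0.3006] 0.11839395631321817 now -151.2980175745216
```

```bash
python3 -m creep '[[-1,-2,-3,0,0,0,0],[-1,-6,-7,0,0,0,0],[-1,-9.5,-11,0,0,0,0],[-1,-13,-15,0,0,0,0],[-1,-16,-20,0,0,0,0],[-1,-19,-24.5,0,0,0,0],[-1,-22,-29.5,0,0,0,0],[-1,-24.5,-34.5,0,0,0,0]]' | grep -E "force|pos"
python3 -m creep '[[-1,-2,-5,0,0,0,0],[-1,-4,-10,0,0,0,0],[-1,-6,-15.5,0,0,0,0],[-1,-7.5,-21,0,0,0,0],[-1,-8.5,-26.5,0,0,0,0],[-1,-9,-32,0,0,0,0],[-1,-10,-38,0,0,0,0],[-1,-10,-43,0,0,0,0]]'| grep -E "force|pos"
python3 -m creep '[[-1,0,-4,0,0,0,0],[-1,0.2,-8,0,0,0,0],[-1,0.5,-11,0,0,0,0],[-1,0.8,-13,0,0,0,0],[-1,1,-14,0,0,0,0],[-1,1,-14,0,0,0,0]]'
python3 - <<'E'
from w import *
p,d=shot("top","t2.png")
for k,z in(("red",.095),("blue",.145)):
    for a,c,m in seg("top",p,k,(255,140,400,260)): q=at_z("top",[c],z)[0]; print(k,a,c,q.round(3),ang(q[:2]-[.568,-.129]))
E
python3 arc.py .105 150
```

```text
tcp_pos: [0.4615, -0.1413, 0.3026]
wrist_force: [1.9, -1.2, 0.8]
gripper_force: 0.5
tcp_pos: [0.4664, -0.0973, 0.3023]
wrist_force: [0.9, -2.0, 0.3]
gripper_force: 0.7
time_s: 5.17
tcp_pos: [0.472, -0.0849, 0.3023]
ee_rot: [[0.945, -0.328, -0.0], [-0.328, -0.945, 0.0], [-0.0, -0.0, -1.0]]
wrist_force: [-0.8, -0.2, 0.9]
gripper_width: 0.002
gripper_force: 0.1
blue 116 [337.7 164.8] [ 0.645 -0.112  0.145] 12.28920841957621
blue 83 [325.3 175. ] [ 0.61  -0.07   0.145] 54.744503795636774
blue 82 [360.7 200.8] [ 0.523 -0.189  0.145] -126.98907995936922
blue 64 [355.8 169.9] [ 0.628 -0.174  0.145] -36.761085869380366
150.0 [ 2.1 -9.7]
[ 0.4719 -0.085   0.3023] 0.1200900026240366 now 155.38179257696575
```

```bash
python3 arc.py .105 153 150 147 144 142 140 138 136 135
```

```text
153.0 [ 1.2 -4.3]
150.0 [ 2.1 -9.7]
147.0 [  3.3 -15.1]
144.0 [  4.7 -20.4]
142.0 [  5.9 -23.8]
140.0 [  7.1 -27.3]
138.0 [  8.5 -30.7]
136.0 [ 10. -34.]
135.0 [ 10.7 -35.7]
[ 0.4719 -0.085   0.3023] 0.1200900026240366 now 155.38179257696575
```

```bash
python3 -m creep '[[-1,1.2,-4.5,0,0,0,0],[-1,2.1,-9.7,0,0,0,0],[-1,3.3,-15,0,0,0,0],[-1,4.7,-20,0,0,0,0],[-1,6,-24,0,0,0,0],[-1,7.5,-28,0,0,0,0],[-1,8.7,-31,0,0,0,0],[-1,9.5,-33,0,0,0,0]]' | grep -E "force|pos"
python3 -m creep '[[-1,0.5,-1,0,0,0,0],[-1,1,-2,0,0,0,0],[-1,1,-2,0,0,0,0],[-1,1,-2,0,0,0,0]]' | grep -E "force|pos"
python3 - <<'E'
from w import *
p,d=shot("top")
for k,z in(("red",.095),("blue",.145)):
    for a,c,m in seg("top",p,k,(255,140,400,260)): q=at_z("top",[c],z)[0]; print(k,a,c,q.round(3),ang(q[:2]-[.568,-.129]))
E
python3 arc.py .105 135; python3 d.py .455 .01 .3
```

```text
tcp_pos: [0.4921, -0.0565, 0.3023]
wrist_force: [0.2, -0.8, -0.6]
gripper_force: 0.3
tcp_pos: [0.4933, -0.0554, 0.3023]
wrist_force: [0.3, -0.0, -0.3]
gripper_force: 0.0
red 44 [338.  214.4] [ 0.48  -0.117  0.095] 172.08842581580225
blue 114 [346.8 165.2] [ 0.644 -0.143  0.145] -10.593750932468811
blue 82 [330.9 169.6] [ 0.628 -0.089  0.145] 33.492705589302716
blue 82 [355.  206.2] [ 0.504 -0.17   0.145] -147.24473760540482
blue 63 [361.2 175.8] [ 0.608 -0.192  0.145] -57.7509429386865
135.0 [ 0.2 -0.8]
[ 0.4933 -0.0554  0.3024] 0.12017668542937729 now 135.4462963724844
[0.455, 0.01, 0.3] [ -58.  -49. -180.]
```

```bash
python3 -m creep '[[-1,-8,16,0,0,0,0],[-1,-8,16,-30,0,0,0],[-1,-10,10,-65,0,0,0],[-1,-22,-10,-100,0,0,0],[-1,-34,-23,-135,0,0,0],[-1,-46,-36,-165,0,0,0],[-1,-58,-49,-180,0,0,0],[-1,-58,-49,-180,0,0,0]]' | grep -E "force|pos"
python3 -m creep '[[-1,0,0,0,0,0,0],[-1,0,0,0,0,0,0],[-1,0,0,0,0,0,0]]' | grep -E "force|pos"
cat > look.py <<'E'
import sys
from w import *
C=cam("wrist"); p,d=shot("wrist",sys.argv[1]); W=cloud(d,C); A=np.array([.568,-.129])
h=cv2.cvtColor(p,cv2.COLOR_RGB2HSV).astype(int); H,S=h[...,0],h[...,1]; R=np.hypot(*(W[...,:2]-A).transpose(2,0,1)); Z=W[...,2]
def rect(m): return cv2.minAreaRect((W[m][:,:2]*1000).astype(np.float32))
red=(S>150)&((H<6)|(H>172))
m=red&(abs(Z-.094)<.004)&(R<.13); c,rr=cv2.minEnclosingCircle((W[m][:,:2]*1000).astype(np.float32)); print("red",m.sum(),c,rr,"ang",ang(np.array(c)/1000-A))
m=(S>120)&(abs(H-115)<11)&(abs(Z-.144)<.003)&(R>.04)&(R<.14)
n,l,st,ce=cv2.connectedComponentsWithStats(m.astype(np.uint8))
for i in range(1,n):
    if st[i,4]>300: q=rect(l==i); print("spoke",np.round(q[0],1),np.round(q[1],1),"dir",round(q[2],1),"ctr ang",ang(np.array(q[0])/1000-A).round(1))
m=red&(abs(Z-.113)<.004)&(R>.15); 
if m.sum()>100: print("lever",m.sum(),rect(m))
m=(S>130)&(H>17)&(H<32)&(Z<.012)&(R<.22)&(R>.13); q=rect(m); print("yfoot",q,ang(np.array(q[0])/1000-A))
E
python3 look.py w2.png
```

```text
tcp_pos: [0.4539, 0.0112, 0.487]
wrist_force: [-0.0, 0.1, 0.5]
gripper_force: 0.0
tcp_pos: [0.4546, 0.0094, 0.4807]
wrist_force: [0.9, -1.1, -0.1]
gripper_force: 0.0
red 1167 (479.8176574707031, -111.30181884765625) 23.052125930786133 ang 168.65151762005326
spoke [ 497.  -175.4] [90.  13.8] dir 33.1 ctr ang -146.9
spoke [521.4 -59.2] [13.1 88.1] dir 33.4 ctr ang 123.7
lever 838 ((507.07080078125, 84.02974700927734), (13.117813110351562, 89.12455749511719), 22.347515106201172)
yfoot ((400.7871398925781, -88.30559539794922), (49.58173751831055, 48.80791473388672), 75.60554504394531) 166.32189733807553
```

View pics/w2.png

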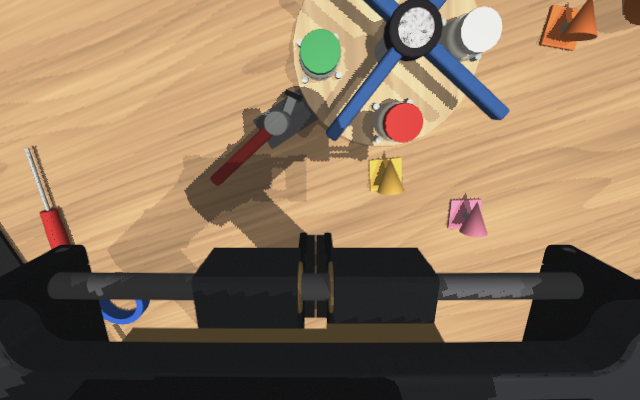

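The red jar at (403,122) is nearly at the yellow arrow (387,175), about 2.2° short of it. I'll go back in and nudge the spoke.

```bash
python3 arc.py .107 146; python3 -m creep '[[-1,25,20,30,0,0,0],[-1,28,38,60,0,0,0],[-1,28,55,95,0,0,0],[-1,32,62,130,0,0,0],[-1,36,67,160,0,0,0],[-1,40,67,180,0,0,0],[-1,42,67,180,0,0,0]]' | grep -E "force|pos"; python3 arc.py .105 142 139 137 136 135 134 133.6 133.2
```

```text
146.0 [49.  66.1]
[0.4547 0.0094 0.4808] 0.2985632097497736 now 129.31119466445833
tcp_pos: [0.4707, -0.0685, 0.2971]
wrist_force: [-0.6, 0.5, 1.0]
gripper_force: 0.0
142.0 [12.4 -8.7]
139.0 [ 14.3 -13.8]
137.0 [ 15.7 -17.2]
136.0 [ 16.4 -18.9]
135.0 [ 17.2 -20.6]
134.0 [ 18.  -22.2]
133.6 [ 18.4 -22.9]
133.2 [ 18.7 -23.5]
[ 0.4707 -0.0685  0.2971] 0.1148620474556589 now 148.11068865979652
```

```bash
python3 -m creep '[[-1,6,-4,-4,0,0,0],[-1,12,-9,-4,0,0,0],[-1,14.5,-14,-4,0,0,0],[-1,16,-17,-4,0,0,0],[-1,17,-19.5,-4,0,0,0],[-1,17.5,-21,-4,0,0,0],[-1,18,-22.5,-4,0,0,0],[-1,18.5,-23.5,-4,0,0,0]]' | grep -E "force|pos"; python3 -m creep '[[-1,0,0,0,0,0,0],[-1,0,0,0,0,0,0]]'| grep -E "force|pos"; python3 arc.py .105 133.2;  python3 - <<'E'
from w import *
p,d=shot("top")
for k,z in(("red",.095),("blue",.145)):
    for a,c,m in seg("top",p,k,(255,140,400,260)): q=at_z("top",[c],z)[0]; print(k,a,c,q.round(3),ang(q[:2]-[.568,-.129]))
E
```

```text
tcp_pos: [0.4973, -0.0508, 0.3066]
wrist_force: [-0.5, -1.2, 0.7]
gripper_force: 0.4
tcp_pos: [0.4974, -0.0509, 0.3064]
wrist_force: [0.6, -0.2, 0.3]
gripper_force: 0.0
133.2 [-0.7  1.9]
[ 0.4974 -0.0509  0.3064] 0.12420177276686276 now 132.1161402285521
red 44 [336.7 213.2] [ 0.484 -0.112  0.095] 168.72358034314453
blue 113 [347.9 165.4] [ 0.643 -0.147  0.145] -13.411251671449959
blue 83 [353.8 206.5] [ 0.503 -0.166  0.145] -150.28269446283971
blue 79 [331.7 168.7] [ 0.631 -0.092  0.145] 30.38474542048105
blue 61 [362.  176.7] [ 0.605 -0.194  0.145] -60.82813789885103
```

```bash
python3 -m creep '[[-1,-8,16,0,0,0,0],[-1,-8,16,-30,0,0,0],[-1,-10,10,-65,0,0,0],[-1,-22,-10,-100,0,0,0],[-1,-34,-23,-135,0,0,0],[-1,-46,-36,-165,0,0,0],[-1,-60,-49,-178,0,0,0],[-1,-60,-49,-178,0,0,0]]' | grep -E "force|pos"
python3 -m creep '[[-1,0,0,0,0,0,0],[-1,0,0,0,0,0,0],[-1,0,0,0,0,0,0]]' | grep -E "force|pos|time"
python3 look.py w3.png; python3 d.py .461 .092 .1
```

```text
tcp_pos: [0.456, 0.0163, 0.4886]
wrist_force: [0.3, -0.1, 0.2]
gripper_force: 0.0
time_s: 9.62
tcp_pos: [0.4569, 0.0145, 0.4828]
wrist_force: [0.1, 0.1, -0.7]
gripper_force: 0.0
red 1154 (481.0502014160156, -106.7276840209961) 22.950435638427734 ang 165.63252063609005
spoke [ 495.  -171.5] [89.4 13.7] dir 30.5 ctr ang -149.8
spoke [525.1 -56.8] [13.2 87.9] dir 30.5 ctr ang 120.7
lever 813 ((507.15093994140625, 83.9588851928711), (12.812345504760742, 90.03248596191406), 22.283533096313477)
yfoot ((400.92083740234375, -88.05747985839844), (49.71480941772461, 48.885093688964844), 75.83663177490234) 166.23107074763672
[0.461, 0.092, 0.1] [-21. -75. 201.]
```

Red is at 165.6° and the arrow at 166.2°, about 1 mm apart, which is close enough. Next is the brake lever.

```bash
python3 -m creep '[[-1,-10,-35,20,0,0,0],[-1,-21,-72,50,0,0,0],[-1,-21,-75,85,0,0,0],[-1,-21,-75,120,0,0,0],[-1,-21,-75,155,0,0,0],[-1,-21,-75,185,0,0,0],[-1,-21,-75,200,0,0,0],[-1,-21,-75,200,0,0,0]]' | grep -E "force|pos"
cat > lev.py <<'E'
import sys
from h import *
s=r.sense(); P=np.array([.530,.0285]); R=np.array(s["ee_rot"])
for f in map(float,sys.argv[1:]):
    a=np.radians(f); t=np.r_[P+.085*np.array([np.cos(a),np.sin(a)])-.024*np.array([np.sin(a),-np.cos(a)])-s["tcp_pos"][:2],0]
    print(f,(R.T@t*1000).round(1)[:2])
print(np.round(s["tcp_pos"],4),s["tcp_pos"][2]-r.nose_length)
E
python3 lev.py 115 112 109 106 103 100 97 94 91 88 85 82 79 76 73 70 67 64 61
```

```text
tcp_pos: [0.4604, 0.0914, 0.2797]
wrist_force: [-0.1, -0.2, 0.2]
gripper_force: 0.0
115.0 [10.  -7.7]
112.0 [ 12.4 -11.6]
109.0 [ 15.  -15.4]
106.0 [ 17.8 -19.1]
103.0 [ 20.8 -22.6]
100.0 [ 24. -26.]
97.0 [ 27.4 -29.1]
94.0 [ 30.9 -32.1]
91.0 [ 34.5 -35. ]
88.0 [ 38.3 -37.6]
85.0 [ 42.3 -40. ]
82.0 [ 46.4 -42.2]
79.0 [ 50.5 -44.2]
76.0 [ 54.8 -46. ]
73.0 [ 59.2 -47.5]
70.0 [ 63.6 -48.8]
67.0 [ 68.1 -49.9]
64.0 [ 72.6 -50.7]
61.0 [ 77.2 -51.3]
[0.4604 0.0914 0.2797] 0.09753988298025287
```

```bash
python3 -m creep '[[-1,5,-4,0,0,0,0],[-1,10,-8,0,0,0,0],[-1,12.5,-11.5,0,0,0,0],[-1,15,-15.5,0,0,0,0],[-1,18,-19,0,0,0,0],[-1,21,-22.5,0,0,0,0],[-1,24,-26,0,0,0,0],[-1,27.5,-29,0,0,0,0]]' | grep -E "force|pos"
python3 -m creep '[[-1,3.5,-3,0,0,0,0],[-1,7,-6,0,0,0,0],[-1,11,-8.5,0,0,0,0],[-1,15,-11,0,0,0,0],[-1,19,-13,0,0,0,0],[-1,23,-15,0,0,0,0]]' | grep -E "force|pos"; python3 lev.py 79 76 73 70 67
```

```text
tcp_pos: [0.4973, 0.1113, 0.2845]
wrist_force: [-1.2, -0.9, -0.3]
gripper_force: 0.4
tcp_pos: [0.5241, 0.1177, 0.2843]
wrist_force: [-0.5, 0.0, 0.1]
gripper_force: 0.4
79.0 [-1.   1.6]
76.0 [ 3.3 -0.1]
73.0 [ 7.6 -1.7]
70.0 [12.1 -3. ]
67.0 [16.6 -4. ]
[0.5241 0.1177 0.2843] 0.1020675157981549
```

```bash
python3 -m creep '[[-1,2,-0.5,0,0,0,0],[-1,4,-1,0,0,0,0],[-1,4,-1,0,0,0,0]]' | grep -E "wrist_force|pos";python3 -m creep '[[-1,1.5,-0.5,0,0,0,0],[-1,3,-1,0,0,0,0],[-1,3,-1,0,0,0,0]]' | grep -E "wrist_force|pos"
```

```text
tcp_pos: [0.5283, 0.1174, 0.2844]
wrist_force: [-0.4, -0.0, -0.1]
tcp_pos: [0.5307, 0.1172, 0.2843]
wrist_force: [-2.7, 0.5, 0.5]
```

```bash
for i in 1; do python3 -m creep '[[-1,1.5,-0.5,0,0,0,0],[-1,3,-0.8,0,0,0,0],[-1,3,-0.8,0,0,0,0]]' | grep -E "wrist_force|pos"; done
python3 - <<'E'
from w import *
p,d=shot("top","t4.png"); 
for n in("top",):
    for a,c,m in seg(n,p,"red",(255,140,400,260)): print(a,c,at_z(n,[c],.115)[0].round(3))
p,d=shot("side","s4.png")
for a,c,m in seg("side",p,"red",(260,150,330,230)): print(a,c,at_z("side",[c],.105)[0].round(3))
E
```

```text
tcp_pos: [0.532, 0.1171, 0.2843]
wrist_force: [-10.4, 3.2, 7.0]
119 [335.1 214.1] [ 0.479 -0.105  0.115]
16 [284.  197.2] [0.536 0.07  0.115]
28 [306.6 228.4] [ 0.48  -0.105  0.105]
21 [300.3 188.8] [0.541 0.086 0.105]
```

The force has jumped to 11 N and the advance has stalled, so this is the end stop. I'll press a little more, then back off and look.

```bash
python3 -m creep '[[-1,1.5,-0.4,0,0,0,0],[-1,1.5,-0.4,0,0,0,0],[-1,1.5,-0.4,0,0,0,0]]' | grep -E "wrist_force|pos"
python3 -m creep '[[-1,-10,6,0,0,0,0],[-1,-25,15,0,0,0,0],[-1,-40,18,-25,0,0,0],[-1,-50,20,-60,0,0,0],[-1,-60,22,-95,0,0,0],[-1,-70,22,-130,0,0,0],[-1,-75,22,-165,0,0,0],[-1,-75,22,-190,0,0,0]]' | grep -E "wrist_force|pos"
python3 -m creep '[[-1,0,30,-10,0,0,0],[-1,0,60,-15,0,0,0],[-1,0,60,-15,0,0,0],[-1,0,60,-15,0,0,0],[-1,0,60,-15,0,0,0]]' | grep -E "force|pos|time"
python3 look.py w5.png
```

```text
tcp_pos: [0.5326, 0.1171, 0.2842]
wrist_force: [-14.6, 4.9, 9.5]
tcp_pos: [0.4568, 0.1206, 0.4786]
wrist_force: [1.9, 0.9, -0.6]
time_s: 13.68
tcp_pos: [0.4379, 0.064, 0.4895]
wrist_force: [1.1, 0.7, 0.0]
gripper_force: 0.0
red 1233 (480.6210021972656, -106.61457061767578) 23.38167381286621 ang 165.6305679263587
spoke [ 494.7 -171.2] [90.  14.5] dir 29.4 ctr ang -150.1
spoke [525.2 -56.4] [13.3 89.6] dir 30.2 ctr ang 120.5
lever 972 ((541.6543579101562, 87.24008178710938), (91.08841705322266, 13.572012901306152), 77.772216796875)
yfoot ((400.1505126953125, -92.11470031738281), (57.779869079589844, 48.71451187133789), 76.2373275756836) 167.60612280011978
```

View pics/w5.png

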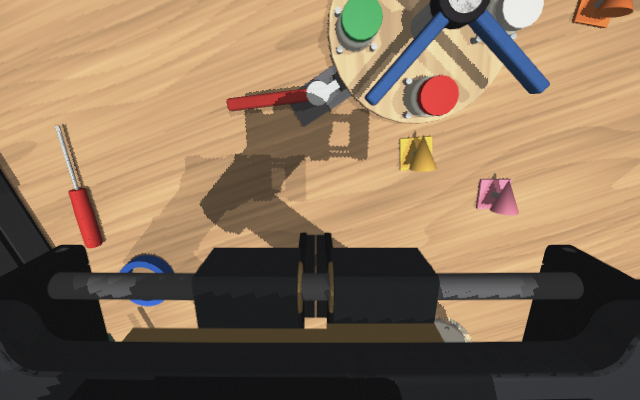

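```bash
python3 -c "
import cv2
a=cv2.imread('pics/w5.png')[50:150,220:480];cv2.imwrite('pics/w5c.png',cv2.resize(a,None,fx=3,fy=3,interpolation=2))"
```

```text
(no output)
```

View pics/w5c.png

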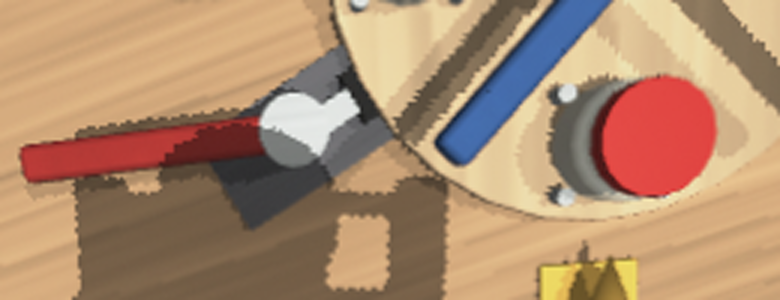

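The crop shows the lever swung over (tip near (230,104) in the full picture), the shoe facing the turntable's edge at (342,82), and the red jar at the arrow. I'm handing it in.

```bash
python3 -c "
from station import r
print(r.finish_job())"
```

```text
the job is handed in; nothing more can be done
None
```

The job is handed in: the red jar stands at the yellow arrow (about 0.6°, 1 mm off by my measurement), and the brake lever was pushed until it stalled at its end stop, with its shoe at the turntable's edge.

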